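# Shut the mini centrifuge and start it with its touch-free switch

### The arm

A 6-joint arm with a two-finger parallel gripper is mounted at the origin on the work surface. World frame = base frame: x ahead of the robot, y to its left, z up, the work surface at z = 0. Lengths are in mm, angles in rad, forces in N, time in s.
With the tool pointing down it reaches from about 325 to 900 mm from the base axis. Payload 3.5 kg.
Tool frame: the origin (TCP) lies between the finger pads, 19 mm behind the fingertips; this is the grasp point; z points along the fingers, y is the line along which they close (so a half turn about z gives the same grasp; the last joint's range is limited). The gripper opens to 85 mm and grips with 20 to 120 N. Pads are 22 mm wide; open, the fingers measure 114 mm over their backs; the gripper's body (76 mm by 85 mm) begins 54 mm behind the grasp point. The pads swing forward as they close: fully open they stand 13 mm farther back than shut.
Start: joints at [1.128, 0.276, -0.026, 1.268, 0, 1.467], TCP at [208.318, 589.259, 250.013] pointing down, gripper open.
Joint ranges: [-3.12, 3.12], [-0.85, 1.88], [-1.08, 1.24], [-1.95, 2.15], [-1.57, 1.53], [-3.14, 3.14]. Speed limits (rad/s): [2.57, 2.57, 3.14, 3.14, 3.14, 3.14].

### API

Orientations are given as a unit quaternion [w, x, y, z].
In Python, from rig import sensors, read_camera, hand_in gives the robot as it stands.
- The arm moves only by the tool move_arm, never from a script. Its argument "plan" is a list of rows, each a list of 7 numbers: the shift along the tool's x, y, z as a fraction of full scale, then the turn, a rotation vector about the tool's x, y, z as a fraction of full scale, then the opening, from 0 (shut) to 1 (fully open). A call has 1 to 5 rows; each row is the pose to reach, as a shift and turn from the pose commanded when the call began, along the tool's axes at that moment, turning the shorter way round; what a row does not reach only later rows make up. Full scale, the value 1, is 500 mm for a shift and pi rad for a turn. A row lasts 1/12 s, in which the tool goes at most 41.7 mm and 7.16 degrees, less where a joint would pass 70% of its speed; a pose out of reach is approached as far as the arm can. A call with a number of a shift or a turn outside -1 to 1 is refused whole. A call with a gripper value outside its range is refused whole. The fingers move at their own pace and stop on an object; the grip force is fixed at half the most. Time passes only in rows, so rows that repeat a pose let the fingers close. It gives the time, the measured TCP pose, the force, the opening and the grip force at its end, in the units of the state.
- sensors.get_state(): the state, without advancing time (a new reading comes with each control period).
- read_camera(name): name is "side" or "top"; returns a dict with "pixels" (480x640x3 uint8, red, green, blue), "intrinsics" (3x3 intrinsics, pixels), "camera_from_world" (4x4, takes a point from world to camera coordinates). Camera axes: x right, y up, looking along -z (the intrinsics and any distortion apply to the point x, -y, -z); pixel columns grow to the right and rows downward; lengths in mm; the calibration is good to about 2 mm. A picture is of the moment at which its call begins. There is no depth.
- hand_in(): hands the job in; it is judged then, once.
The state is a dict: "time_s": time; "joint_pos": joint angles; "dq": joint speeds; "effort": joint torques, N m; "position": TCP position; "orientation": TCP orientation; "contact_force": force on the tool from outside, world axes, zero at the start; "ft_torque": the same for the moment, N m; "opening": finger opening in mm; "gripper_force": force on a finger pad.
Only numpy, scipy, OpenCV 4.12 (cv2) and the standard library are available. Lean on these libraries where they do the work, as an engineer would, in place of code of your own. Each camera call takes 0.05 s, during which the arm holds its last target. There are 200 camera calls.

### The job

Gently push the half-open lid of the mini centrifuge fully shut with the fingertips, and only then start it: point down at the green touch-free switch, holding the fingertips about two centimetres above its middle for about two seconds without touching it, and then draw the hand well away. Do not touch any switch or bring the hand low over the blue or orange one, do not lift the lid further open, and leave everything else on the bench where it is.

Things in the scene. Friction and masses are not known exactly. Their poses are not given: they have to be found in the camera images.
- centrifuge: Mini centrifuge fixed to the bench: off-white box 170 (x) x 160 (y) x 100 mm high with a round rotor well in its top, a black display on its front (-x) face, and a smoke-grey lid hinged along the top of its far (+x) side. Origin: centre of its underside, on the bench; x runs from the front to the hinge, z up.
- lid (a joint): Hinge angle of the lid in rad: 0 fully shut (level), larger is more open (the near edge swings up and towards +x of the centrifuge); it starts between about 0.45 and 0.95 and its stop is at 1.3. A stiff friction hinge: the lid stays where it is left and takes roughly 1 to 3 N at its near edge to push down; at 0 it meets a hard stop.
- lid_hinge (a point): Middle of the hinge line, which runs along the centrifuge's y axis: in the centrifuge's frame 78 mm towards +x of its middle and 101 mm above its underside. The lid is a flat plate 160 mm long from the hinge, 150 mm wide, 14 mm thick, its underside passing through the hinge line; its near edge is free, without a handle.
- lid_push (a point): Point on the lid's outer (upper) face in the middle of its width, 20 mm in from the near free edge: 140 mm from the hinge along the lid and 14 mm above the lid's underside. A good place to push down. It turns with the lid: x of its frame points along the lid to the hinge, z out of the upper face.
- puck_green: The centrifuge's switch: fixed off-white puck, 66 mm across, 20 mm high, its top disc green (52 mm) with a black middle dot. Origin: centre of its underside, on the bench. It senses the tool point (midway between the finger pads; fingertips reach about 19 mm below it) within 18 mm sideways of its middle and less than 60 mm above its top, held about two seconds.
- puck_blue: Touch-free switch of another machine, the same puck with a blue disc; not to be touched, nor approached by the tool point within 30 mm sideways of its middle and 60 mm above its top. Origin as for the green one. The three pucks stand in a loose row, in any order.
- puck_orange: Touch-free switch of another machine, the same puck with an orange disc; keep off as for the blue one. Origin as for the green one.
- reagent_bottle: Bystander: loose white bottle with blue cap, 66 mm across, 150 mm high; origin at the centre of its underside.
- amber_bottle: Bystander: loose amber glass bottle with black cap, 56 mm across, 120 mm high; origin at the centre of its underside.
- tube_rack: Bystander: loose white tube rack 90 x 170 mm, 44 mm high with its small coloured tubes; origin at the centre of its underside.
- tip_box: Bystander: loose pipette-tip box with yellow lid, 120 x 85 x 63 mm high; origin at the centre of its underside.
- timer: Bystander: loose white bench timer lying flat, 70 x 55 x 18 mm; origin at the centre of its underside.
Mind the look-alikes: they are no part of the job. Leave any pink look-alike of the puck_green alone. Leave any red look-alike of the centrifuge alone.

How it is judged (in metres and radians):
On the way, in this order (a step that is already met when the one before it is completed fails the run):
1. the centrifuge's lid is pushed fully shut (hinge under 0.04 rad) (value of joint lid below 0.04 rad), for 0.2 s.
2. the tool point dwells over the green switch: within 18 mm sideways of its middle and less than 60 mm above its top, for 1.7 s (horizontal distance between the grasp point and puck_green below 0.018 m and height (world z) of the grasp point below 0.08 m), for 1.7 s.
At the end, for the whole second after the job is handed in: The lid is fully shut (hinge under 0.04 rad), the tool point is more than 120 mm from the green switch, and the loose things are within 15 mm of where they stood (value of joint lid below 0.04 rad and distance between the grasp point and puck_green above 0.12 m and not (distance of reagent_bottle from where it was at the start of the episode above 0.015 m) and not (distance of amber_bottle from where it was at the start of the episode above 0.015 m) and not (distance of tube_rack from where it was at the start of the episode above 0.015 m) and not (distance of tip_box from where it was at the start of the episode above 0.015 m) and not (distance of timer from where it was at the start of the episode above 0.015 m)); the robot touches nothing.
It fails at once if a touch-free switch is touched (contact force between any of puck_green, puck_blue, puck_orange and the fingers above 0.2 N or contact force between any of puck_green, puck_blue, puck_orange and the arm above 0.2 N).
It fails at once if the tool point comes low over the blue or the orange switch (within 30 mm sideways of its middle and 60 mm above its top) ((horizontal distance between the grasp point and puck_blue below 0.03 m and height (world z) of the grasp point below 0.08 m) or (horizontal distance between the grasp point and puck_orange below 0.03 m and height (world z) of the grasp point below 0.08 m)).
It fails at once if the green switch is pointed at while the lid is still open ((horizontal distance between the grasp point and puck_green below 0.018 m and height (world z) of the grasp point below 0.08 m) and value of joint lid above 0.06 rad).
It fails at once if the lid is lifted further open (past 1.1 rad) or slammed (faster than 2.5 rad/s), or the centrifuge is pressed harder than 40 N (value of joint lid above 1.1 rad or velocity of joint lid below -2.5 rad/s or contact force between centrifuge and the fingers above 40 N or contact force between centrifuge and the arm above 40 N).
It fails at once if a bystander is moved more than 15 mm (distance of any of reagent_bottle, amber_bottle, tube_rack, tip_box, timer from where it was at the start of the episode above 0.015 m).
It also fails if it takes over 48 s, if anything falls off the work surface, if the arm or the gripper's body presses on something with over 40 N, if the wrist force passes 120 N, or if a joint passes its speed limit or range.

## Working session

There is one attempt and no reset: what is moved stays moved. The work goes in short steps, Python scripts to look and compute and a tool call to move; the robot and the scene stay as the last step left them, time stands still between calls to the robot, and variables do not carry over. Pictures are saved under pics/ and viewed, at most 10 in all, crops included, and the job is handed in when it is done.

Besides the shell and the picture viewer there is one more tool, called after "Call:" as a command line: name --pt "numbers of a row" for each row, then --argument value for the rest. move_arm: Moves the arm, as the interface text tells. Its arguments: {"type":"object","properties":{"plan":{"type":"array","items":{"type":"array","items":{"type":"number","minimum":-1,"maximum":1}}}},"required":["plan"]}

```bash
mkdir -p pics; cat > h.py <<'E'
import numpy as np, cv2
from rig import sensors, read_camera, hand_in
def ray(c,u,v):
    K=c["intrinsics"];T=np.array(c["camera_from_world"]);R=T[:3,:3];o=-R.T@T[:3,3]
    p=np.linalg.inv(K)@[u,v,1]; return o,R.T@np.array([p[0],-p[1],-p[2]])
def plane(c,u,v,z):
    o,d=ray(c,u,v); return o+d*(z-o[2])/d[2]
def proj(c,X):
    T=np.array(c["camera_from_world"]);p=T[:3,:3]@np.array(X)+T[:3,3];q=np.array(c["intrinsics"])@[p[0],-p[1],-p[2]];return q[:2]/q[2]
E
python3 - <<'E'
from h import *
for n in("side","top"):
    c=read_camera(n);cv2.imwrite(f"pics/{n}0.png",c["pixels"][:,:,::-1]);print(n,ray(c,320,240)); print([k for k in c])
s=sensors.get_state();print(s)
E
```

```text
side (array([  122.46064835, -1065.96205059,   865.3816884 ]), array([ 0.25470765,  0.78698844, -0.56205531]))
['pixels', 'intrinsics', 'camera_from_world']
top (array([ 257.79422624,   54.11648762, 1306.28864709]), array([ 0.17644184, -0.00944603, -0.98431559]))
['pixels', 'intrinsics', 'camera_from_world']
{'time_s': 0.1, 'joint_pos': array([ 1.12760040e+00,  2.77092925e-01, -2.77323597e-02,  1.26801433e+00,
       -2.54129993e-05,  1.46737825e+00]), 'dq': array([-6.54850625e-04, -4.64788618e-03,  1.23893358e-03,  6.40275657e-04,
       -5.48231515e-05, -1.99762663e-04]), 'effort': array([ 2.49894056e-04, -4.46705854e+01,  2.96129608e+01,  8.45577044e-03,
       -1.43138868e-04, -3.63642599e-06]), 'position': array([208.03750381, 588.65261141, 248.95450031]), 'orientation': array([-2.63524695e-04,  1.69072772e-01,  9.85603041e-01, -9.87155022e-04]), 'contact_force': array([ 1.11944423,  0.02139859, -0.60647938]), 'ft_torque': array([ 0.03098204, -0.00142971, -0.03462689]), 'gripper_force': 0.0, 'opening': 85.9247700608722}
```

View pics/side0.png

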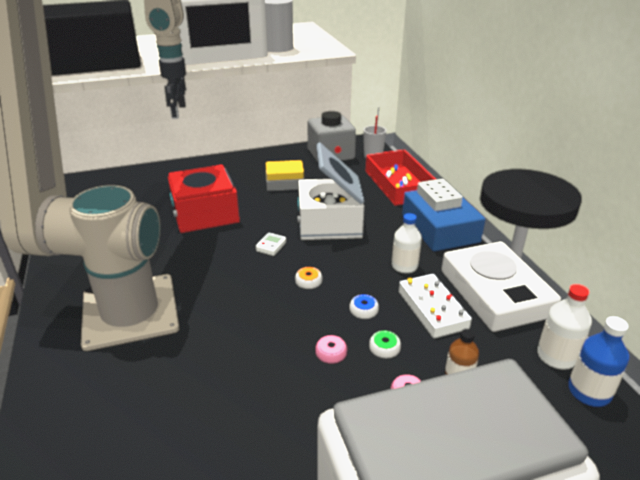

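View pics/top0.png

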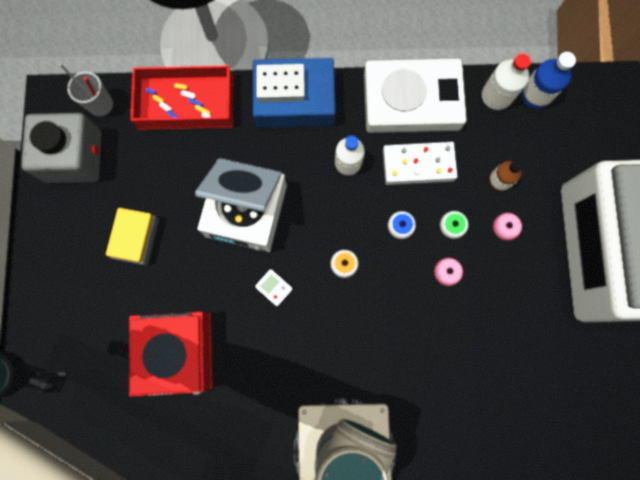

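The side view shows the white centrifuge at (331,205) with its lid half open, and the green puck at (385,343). In the top view they are at (242,205) and (455,224). Candidates in the top view:
- **Pucks:** green (455,224), blue (402,224), orange (344,263), pink (508,226) and pink (449,271). Only (455,224) has a green disc.
- **Centrifuges:** white (242,205) and red (170,353). The white one fits, since it has the open smoke-grey lid.

I'll confirm both in an enlarged crop.

```bash
python3 - <<'E'
from h import *
cs={n:read_camera(n) for n in("side","top")}
t=cs["top"]["pixels"];s=cs["side"]["pixels"]
a=cv2.resize(t[145:265,185:305],(480,480),interpolation=cv2.INTER_CUBIC)
b=cv2.resize(s[140:245,290:370],(320,420),interpolation=cv2.INTER_CUBIC)
g=cv2.resize(t[184:264,415:495],(160,160))
im=np.zeros((600,800,3),np.uint8);im[:480,:480]=a;im[:420,480:]=b;im[430:590,500:660]=g
cv2.imwrite("pics/crop.png",im[:,:,::-1])
for n,c in cs.items():
    hsv=cv2.cvtColor(c["pixels"],cv2.COLOR_RGB2HSV)
    for nm,lo,hi in(("green",50,75),("blue",105,125),("orange",12,22)):
        m=cv2.inRange(hsv,(lo,150,90),(hi,255,255))
        k,_,st,ce=cv2.connectedComponentsWithStats(m)
        for i in range(1,k):
            if 60<st[i,4]<900:
                x,y,w,h=st[i,:4];u,v=x+(w-1)/2,y+(h-1)/2
                print(n,nm,st[i],(u,v),plane(c,u,v,20).round(1))
E
```

```text
side green [375 332  21  16 242] (np.float64(385.0), np.float64(339.5)) [ 522.2 -285.7   20. ]
side blue [355 294  19  15 210] (np.float64(364.0), np.float64(301.0)) [ 525.9 -154.3   20. ]
side blue [569 381  43  26 282] (np.float64(590.0), np.float64(393.5)) [ 839.5 -539.    20. ]
side orange [299 266  19  14 171] (np.float64(308.0), np.float64(272.5)) [432.8 -10.7  20. ]
side orange [450 339  28  26 547] (np.float64(463.5), np.float64(351.5)) [ 664.5 -367.6   20. ]
top green [446 215  19  18 230] (np.float64(455.0), np.float64(223.5)) [ 521.1 -286.6   20. ]
top blue [535  59  36  33 803] (np.float64(552.5), np.float64(75.0)) [ 901.6 -561.9   20. ]
top blue [346 135  13  14 145] (np.float64(352.0), np.float64(141.5)) [736.2 -44.4  20. ]
top blue [393 215  19  18 264] (np.float64(402.0), np.float64(223.5)) [ 524.2 -158.2   20. ]
top orange [498 162  22  21 280] (np.float64(508.5), np.float64(172.0)) [ 647.6 -427.5   20. ]
top orange [336 254  18  18 245] (np.float64(344.5), np.float64(262.5)) [432.2 -15.6  20. ]
```

View pics/crop.png

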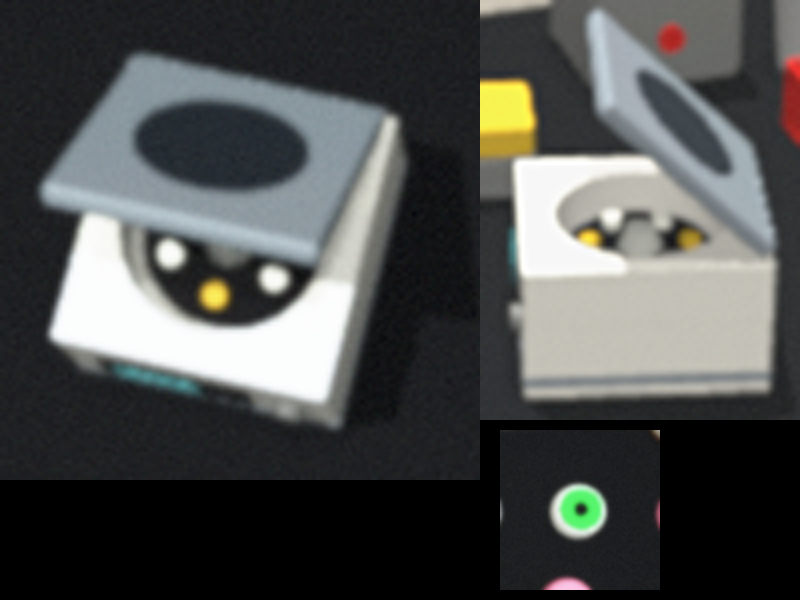

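The crop confirms both targets: the white box with the half-open grey lid, and the green disc. Next I compute the pose and the lid angle.

```bash
python3 - <<'E'
from h import *
T=read_camera("top");S=read_camera("side")
tp=lambda x,y:(x/4+185-.4,y/4+145-.4)
sp=lambda x,y:((x-480)/4+290-.4,y/4+140-.4)
L=plane(T,*tp(50,340),100);R=plane(T,*tp(327,403),100)
L2=plane(S,*sp(515,160),100);R2=plane(S,*sp(522,275),100);B2=plane(S,*sp(774,262),100)
print(L,R,np.linalg.norm(L-R),"side",L2,R2,B2)
def tri(a,b):
    o,d=ray(T,*a);p,e=ray(S,*b)
    k=np.linalg.lstsq(np.c_[d,-e],p-o,rcond=None)[0]
    A=o+k[0]*d;Bq=p+k[1]*e;return (A+Bq)/2,np.linalg.norm(A-Bq)
nr=tri(tp(316,246),sp(603,108));nl=tri(tp(43,190),sp(597,10))
print(nr,nl)
for F0,F1 in((L,R),(L2,R2),((L+L2)/2,(R+R2)/2)):
    y=F0-F1;y/=np.linalg.norm(y);x=np.array([y[1],-y[0],0])
    m=(F0+F1)/2;c=m+85*x;h=c+78*x;h[2]=101
    n=(nr[0]+nl[0])/2-h
    print("yaw",np.arctan2(x[1],x[0]),"c",c,"hinge",h,"near edge rel",n@x,n@y,n[2], "ang",np.arctan2(n[2],-n@x))
E
```

```text
[504.80964114 321.47632784 100.        ] [464.66449855 164.16277798 100.        ] 162.35512139642876 side [505.19540834 324.11972224 100.        ] [464.6836136  165.59211783 100.        ] [631.82430982 130.35295064 100.        ]
(array([522.88529684, 158.96814618, 219.43540625]), np.float64(7.2216294519172335)) (array([559.66994757, 299.35837617, 221.45696091]), np.float64(0.7088196780579363))
yaw -0.24985914978288273 c [567.09758686 221.80181666 100.        ] hinge [642.67547307 202.51495281 101.        ] near edge rel -104.83842985493295 0.7484137504090288 119.44618357812593 ang 0.8504367350564298
yaw -0.25019572025485703 c [567.29294937 223.81046486 100.        ] hinge [642.8643399  204.49816482 101.        ] near edge rel -104.53063150533083 -1.2550967068700283 119.44618357812593 ang 0.8518941597115095
yaw -0.2500280891186106 c [567.19525553 222.80608659 100.        ] hinge [642.76988234 203.50645494 101.        ] near edge rel -104.68469992077591 -0.253329229579455 119.44618357812593 ang 0.8511641806350259
```

Call:
move_arm --pt "-0.3 -0.142 -0.08 0 0 0 0" --pt "-0.3 -0.142 -0.08 0 0 0 0" --pt "-0.3 -0.142 -0.08 0 0 0 0" --pt "-0.3 -0.142 -0.08 0 0 0 0" --pt "-0.3 -0.142 -0.08 0 0 0 0"

```text
time_s: 0.72
position: [330.4, 469.3, 292.3]
orientation: [0.002, 0.172, 0.985, 0.001]
contact_force: [-0.7, 0.5, 0.7]
opening: 25.5
gripper_force: 0.0
```

Call:
move_arm --pt "-0.32 -0.152 0 0 0 0 0" --pt "-0.32 -0.152 0 0 0 0 0" --pt "-0.32 -0.152 0 0 0 0 0" --pt "-0.32 -0.152 0 0 0 0 0" --pt "-0.32 -0.152 0 0 0 0 0"

```text
time_s: 1.13
position: [455.0, 344.0, 290.0]
orientation: [0.001, 0.171, 0.985, -0.001]
contact_force: [-0.3, 0.1, -0.5]
opening: 0.1
gripper_force: 0.0
```

Call:
move_arm --pt "-0.329 -0.155 0 0 0 0 0" --pt "-0.329 -0.155 0 0 0 0 0" --pt "-0.329 -0.155 0 0 0 0 0" --pt "-0.329 -0.155 0 0 0 0 0" --pt "-0.329 -0.155 0 0 0 0 0"

```text
time_s: 1.55
position: [584.1, 216.4, 289.6]
orientation: [0.001, 0.171, 0.985, -0.0]
contact_force: [0.2, 0.9, -1.0]
opening: 0.1
gripper_force: 0.0
```

```bash
cat > to.py <<'E'
from h import *
import sys
from scipy.spatial.transform import Rotation as Ro
s=sensors.get_state();q=s["orientation"];R=Ro.from_quat([*q[1:],q[0]])
print(s["time_s"],s["position"].round(1),s["contact_force"].round(1),s["opening"])
for a in sys.argv[1:]:
    print(a,(R.inv().apply(np.array(eval(a))-s["position"])/500).round(4))
E
cat > lid.py <<'E'
from h import *
import subprocess
H=np.array([642.8,203.5]);X=np.array([.969,-.247]);A=[]
for a,o in((.85,20),(.85,11),(.7,11),(.55,10),(.4,10),(.25,8),(.1,6),(0,5)):
    x=-130*np.cos(a)+14*np.sin(a)+o;z=130*np.sin(a)+14*np.cos(a)+120
    A.append(str([*(H+x*X).round(1).tolist(),float(round(z,1))]))
subprocess.run(["python3","to.py"]+A)
E
python3 lid.py; python3 -c "
from h import *
c=read_camera('side');cv2.imwrite('pics/a.png',cv2.resize(c['pixels'][90:270,230:430],(800,600)[:2])[:,:,::-1])"
```

```text
1.55 [584.1 216.4 289.6] [ 0.2  0.9 -1. ] 0.07522232296930778
[589.2, 217.2, 226.9] [-0.0087  0.005   0.1254]
[580.5, 219.4, 226.9] [0.0091 0.0033 0.1254]
[565.9, 223.1, 214.5] [0.0392 0.0004 0.1501]
[552.2, 226.6, 199.9] [ 0.0674 -0.0022  0.1793]
[541.7, 229.3, 183.5] [ 0.0891 -0.0042  0.212 ]
[531.9, 231.8, 165.7] [ 0.1093 -0.006   0.2476]
[524.6, 233.6, 146.9] [ 0.1243 -0.0075  0.2852]
[521.7, 234.4, 134.0] [ 0.1304 -0.008   0.311 ]
```

View pics/a.png

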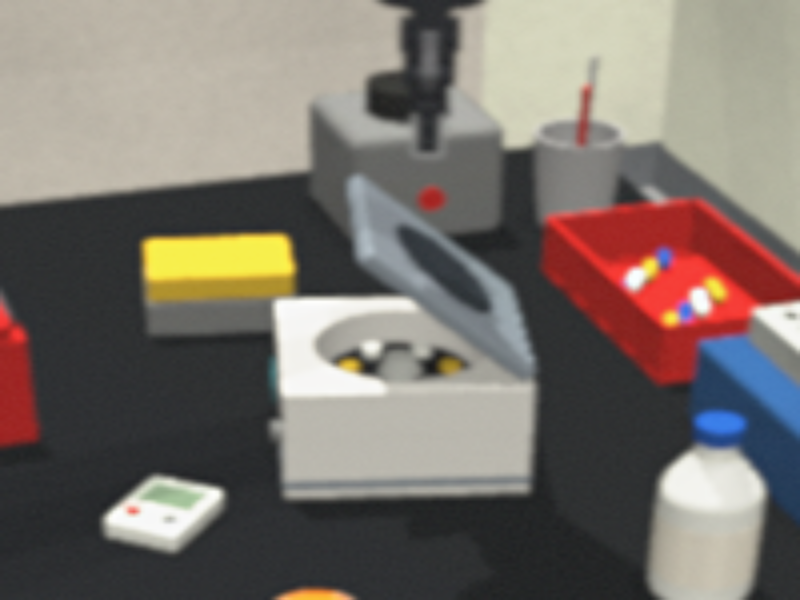

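The shut fingertips hang clear above the lid's upper face, with the tip at crop (427,155) and the near edge at about (360,230). I lower them onto the lid.

Call:
move_arm --pt "0 0.003 0.03 0 0 0 0" --pt "0.003 0.003 0.06 0 0 0 0" --pt "0.006 0.003 0.09 0 0 0 0" --pt "0.009 0.003 0.11 0 0 0 0" --pt "0.009 0.003 0.125 0 0 0 0"

```text
time_s: 2.02
position: [575.6, 223.2, 226.0]
orientation: [-0.001, 0.169, 0.986, -0.0]
contact_force: [0.0, 0.7, 0.4]
opening: 0.1
gripper_force: 0.0
```

```bash
python3 lid.py
```

```text
2.0167 [575.6 223.2 226. ] [0.  0.7 0.4] 0.14954313745952527
[589.2, 217.2, 226.9] [-0.0297 -0.0022 -0.0019]
[580.5, 219.4, 226.9] [-0.0118 -0.0038 -0.0019]
[565.9, 223.1, 214.5] [ 0.0181 -0.0065  0.023 ]
[552.2, 226.6, 199.9] [ 0.0462 -0.009   0.0523]
[541.7, 229.3, 183.5] [ 0.0678 -0.0108  0.0851]
[531.9, 231.8, 165.7] [ 0.0878 -0.0126  0.1208]
[524.6, 233.6, 146.9] [ 0.1027 -0.014   0.1584]
[521.7, 234.4, 134.0] [ 0.1086 -0.0144  0.1842]
```

Call:
move_arm --pt "0.0 -0.003 0.015 0 0 0 0" --pt "0.008 -0.004 0.03 0 0 0 0" --pt "0.02 -0.005 0.045 0 0 0 0" --pt "0.033 -0.006 0.06 0 0 0 0" --pt "0.043 -0.008 0.075 0 0 0 0"

```text
time_s: 2.43
position: [555.3, 226.4, 190.1]
orientation: [0.001, 0.169, 0.986, 0.001]
contact_force: [1.0, 1.5, 1.6]
opening: 0.0
gripper_force: 0.8
```

```bash
python3 lid.py; python3 -c "
from h import *
c=read_camera('side');cv2.imwrite('pics/b.png',cv2.resize(c['pixels'][90:270,230:430],(800,600)[:2])[:,:,::-1])"
```

```text
2.4333 [555.3 226.4 190.1] [1.  1.5 1.6] 0.0027328243584117096
[589.2, 217.2, 226.9] [-0.0701  0.0054 -0.0735]
[580.5, 219.4, 226.9] [-0.0523  0.0037 -0.0735]
[565.9, 223.1, 214.5] [-0.0222  0.0009 -0.0488]
[552.2, 226.6, 199.9] [ 0.0059 -0.0016 -0.0196]
[541.7, 229.3, 183.5] [ 0.0276 -0.0036  0.0132]
[531.9, 231.8, 165.7] [ 0.0478 -0.0054  0.0487]
[524.6, 233.6, 146.9] [ 0.0628 -0.007   0.0863]
[521.7, 234.4, 134.0] [ 0.0688 -0.0074  0.1121]
```

View pics/b.png

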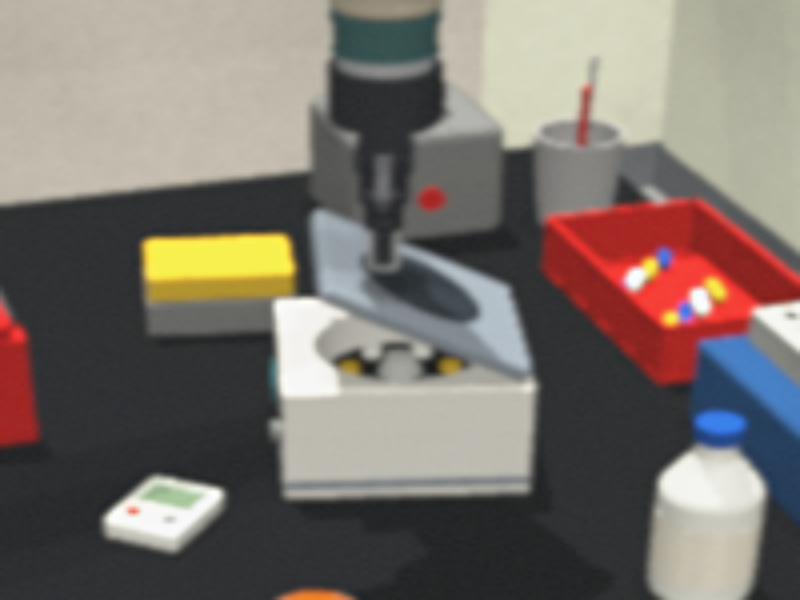

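The fingertips, at crop (383,265), are pushing the lid down; it is now at about 0.5 rad. I keep following the arc.

Call:
move_arm --pt "0.014 -0.002 0.02 0 0 0 0" --pt "0.026 -0.003 0.04 0 0 0 0" --pt "0.037 -0.004 0.058 0 0 0 0" --pt "0.048 -0.005 0.076 0 0 0 0" --pt "0.054 -0.006 0.09 0 0 0 0"

```text
time_s: 2.9
position: [527.7, 232.0, 143.7]
orientation: [-0.001, 0.169, 0.986, -0.0]
contact_force: [1.1, 0.3, 1.9]
opening: -0.3
gripper_force: 0.6
```

```bash
python3 lid.py|sed -n '1p;8,9p'
```

```text
2.9 [527.7 232.  143.7] [1.1 0.3 1.9] -0.2901649811881824
[524.6, 233.6, 146.9] [ 0.007   0.001  -0.0064]
[521.7, 234.4, 134.0] [0.0129 0.0006 0.0194]
```

Call:
move_arm --pt "0.002 0 0.004 0 0 0 0" --pt "0.004 0 0.008 0 0 0 0" --pt "0.006 0 0.012 0 0 0 0" --pt "0.006 0 0.015 0 0 0 0" --pt "0.006 0 0.017 0 0 0 0"

```text
time_s: 3.32
position: [526.1, 233.0, 136.5]
orientation: [-0.0, 0.169, 0.986, 0.0]
contact_force: [-0.9, -0.7, 1.2]
opening: 0.5
gripper_force: 0.6
```

Call:
move_arm --pt "0 0 0.001 0 0 0 0" --pt "0 0 0.002 0 0 0 0" --pt "0 0 0.002 0 0 0 0"

```text
time_s: 3.57
position: [526.4, 233.0, 135.6]
orientation: [0.0, 0.169, 0.986, 0.0]
contact_force: [-0.2, 0.7, 0.5]
opening: 0.3
gripper_force: 0.2
```

Call:
move_arm --pt "0 0 0.001 0 0 0 0" --pt "0 0 0.002 0 0 0 0" --pt "0 0 0.003 0 0 0 0" --pt "0 0 0.003 0 0 0 0"

```text
time_s: 3.9
position: [526.3, 233.0, 134.0]
orientation: [0.0, 0.169, 0.986, 0.0]
contact_force: [-0.7, -0.6, 1.5]
opening: 0.1
gripper_force: 0.2
```

Call:
move_arm --pt "0 0 0.001 0 0 0 0" --pt "0 0 0.002 0 0 0 0" --pt "0 0 0.002 0 0 0 0"

```text
time_s: 4.15
position: [526.4, 233.0, 133.7]
orientation: [0.0, 0.169, 0.986, 0.0]
contact_force: [-1.0, -0.2, 4.6]
opening: 0.0
gripper_force: 2.4
```

Call:
move_arm --pt "0 0 0.001 0 0 0 0" --pt "0 0 0.002 0 0 0 0" --pt "0 0 0.002 0 0 0 0" --pt "0 0 0.002 0 0 0 0"

```text
time_s: 4.48
position: [526.4, 233.0, 133.6]
orientation: [0.0, 0.169, 0.986, 0.0]
contact_force: [-3.7, -0.5, 9.6]
opening: 0.1
gripper_force: 4.8
```

The force builds to 9.6 N with no further travel, so the lid is on its stop. I lift straight up and check.

Call:
move_arm --pt "0 0 -0.03 0 0 0 0" --pt "0 0 -0.1 0 0 0 0" --pt "0 0 -0.18 0 0 0 0" --pt "0 0 -0.25 0 0 0 0" --pt "0 0 -0.25 0 0 0 0"

```text
time_s: 4.9
position: [530.9, 234.2, 265.5]
orientation: [0.007, 0.169, 0.986, 0.003]
contact_force: [2.1, 0.3, 1.1]
opening: -0.2
gripper_force: 0.0
```

```bash
python3 to.py "[521.5,-286.3,260]"; python3 -c "
from h import *
c=read_camera('side');cv2.imwrite('pics/c.png',cv2.resize(c['pixels'][90:270,230:430],(800,600)[:2])[:,:,::-1])"
```

```text
4.9 [530.9 234.2 265.5] [2.1 0.3 1.1] -0.18550959738150896
[521.5,-286.3,260] [-0.3293 -0.9879  0.0065]
```

View pics/c.png

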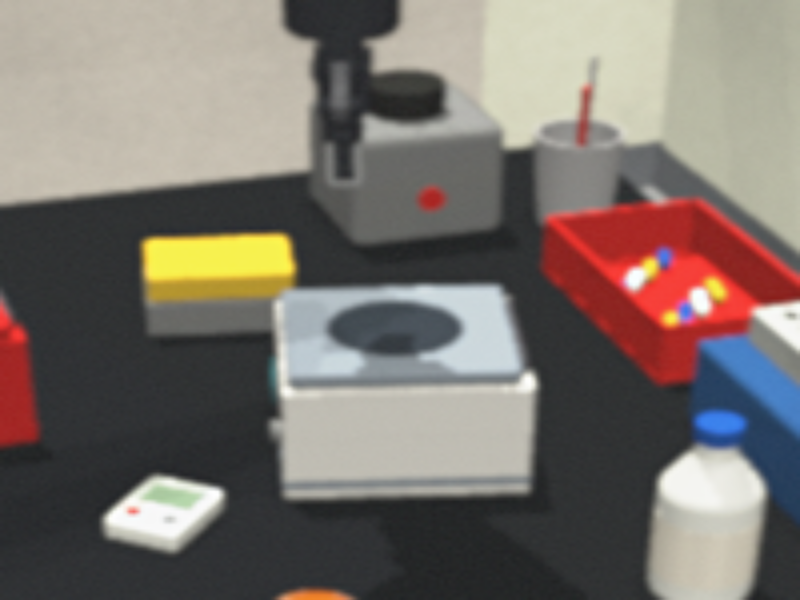

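The lid is level and shut. I now travel high to above the green switch.

Call:
move_arm --pt "-0.11 -0.33 0 0 0 0 0" --pt "-0.11 -0.33 0 0 0 0 0" --pt "-0.11 -0.33 0 0 0 0 0" --pt "-0.11 -0.33 0 0 0 0 0" --pt "-0.11 -0.33 0 0 0 0 0"

```text
time_s: 5.37
position: [522.0, 54.1, 255.3]
orientation: [-0.001, 0.172, 0.985, -0.002]
contact_force: [0.0, 1.0, 0.1]
opening: -0.0
gripper_force: 0.0
```

Call:
move_arm --pt "-0.11 -0.33 0 0 0 0 0" --pt "-0.11 -0.33 0 0 0 0 0" --pt "-0.11 -0.33 0 0 0 0 0" --pt "-0.11 -0.33 0 0 0 0 0" --pt "-0.11 -0.33 0 0 0 0 0"

```text
time_s: 5.78
position: [519.6, -119.8, 255.6]
orientation: [-0.0, 0.172, 0.985, -0.001]
contact_force: [-0.0, 0.1, -0.5]
opening: 0.1
gripper_force: 0.0
```

Call:
move_arm --pt "-0.11 -0.33 0 0 0 0 0" --pt "-0.11 -0.33 0 0 0 0 0" --pt "-0.11 -0.33 0 0 0 0 0" --pt "-0.11 -0.33 0 0 0 0 0" --pt "-0.11 -0.33 0 0 0 0 0"

```text
time_s: 6.2
position: [516.8, -293.8, 255.4]
orientation: [-0.0, 0.171, 0.985, -0.001]
contact_force: [0.4, -0.3, 1.0]
opening: -0.2
gripper_force: 0.0
```

```bash
python3 to.py "[521.5,-286.3,160]" "[521.5,-286.3,60]"
```

```text
6.2 [ 516.8 -293.8  255.4] [ 0.4 -0.3  1. ] -0.23901999182787598
[521.5,-286.3,160] [-0.0037  0.0177  0.1908]
[521.5,-286.3,60] [-0.0037  0.0182  0.3908]
```

Call:
move_arm --pt "-0.004 0.016 0.08 0 0 0 0" --pt "-0.004 0.016 0.16 0 0 0 0" --pt "-0.004 0.016 0.24 0 0 0 0" --pt "-0.004 0.016 0.24 0 0 0 0" --pt "-0.004 0.016 0.24 0 0 0 0"

```text
time_s: 6.62
position: [519.0, -279.3, 133.8]
orientation: [-0.004, 0.169, 0.986, 0.002]
contact_force: [0.5, 0.3, 0.7]
opening: -0.4
gripper_force: 0.0
```

```bash
python3 to.py "[521.5,-286.3,60]"
```

```text
6.6167 [ 519.  -279.3  133.8] [0.5 0.3 0.7] -0.44149350525013314
[521.5,-286.3,60] [-0.0106 -0.0119  0.1475]
```

Call:
move_arm --pt "0 0 0 0 0 0 0" --pt "0 0 0 0 0 0 0" --pt "0 0 0 0 0 0 0"

```text
time_s: 6.87
position: [523.5, -283.0, 140.2]
orientation: [0.003, 0.169, 0.986, -0.001]
contact_force: [0.3, -0.3, 0.1]
opening: -0.2
gripper_force: 0.0
```

```bash
python3 to.py "[521.5,-286.3,60]"
```

```text
6.8667 [ 523.5 -283.   140.2] [ 0.3 -0.3  0.1] -0.20246508625814508
[521.5,-286.3,60] [ 0.0025 -0.0073  0.1604]
```

Call:
move_arm --pt "0.002 -0.007 0.04 0 0 0 0" --pt "0.002 -0.007 0.075 0 0 0 0" --pt "0.002 -0.007 0.105 0 0 0 0" --pt "0.002 -0.007 0.13 0 0 0 0" --pt "0.002 -0.007 0.15 0 0 0 0"

```text
time_s: 7.28
position: [520.1, -285.4, 62.5]
orientation: [0.001, 0.169, 0.986, -0.0]
contact_force: [1.0, -0.2, -0.6]
opening: 0.2
gripper_force: 0.0
```

Call:
move_arm --pt "0 0 0.008 0 0 0 0" --pt "0 0 0.01 0 0 0 0" --pt "0 0 0.01 0 0 0 0" --pt "0 0 0.01 0 0 0 0" --pt "0 0 0.01 0 0 0 0"

```text
time_s: 7.7
position: [520.0, -285.3, 57.9]
orientation: [0.001, 0.169, 0.986, -0.0]
contact_force: [-0.2, 0.0, -0.3]
opening: 0.4
gripper_force: 0.0
```

```bash
python3 to.py "[521.5,-286.3,60]"; python3 -c "
from h import *
c=read_camera('side');cv2.imwrite('pics/d.png',cv2.resize(c['pixels'][240:390,290:490],(800,600))[:,:,::-1])"
```

```text
7.7 [ 520.  -285.3   57.9] [-0.2  0.  -0.3] 0.4136216413119112
[521.5,-286.3,60] [-0.0036 -0.0009 -0.0041]
```

View pics/d.png

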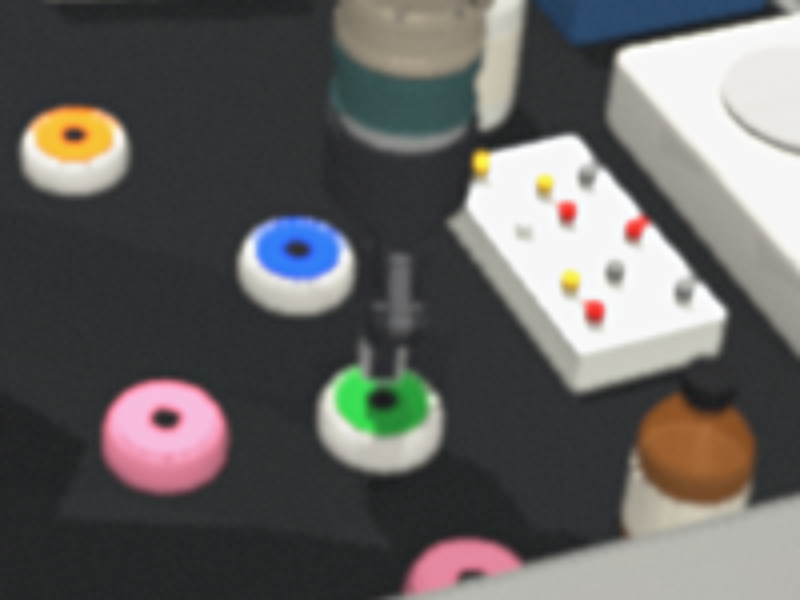

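The fingertips, at crop (382,375), hover just above the green disc, whose dot is at (382,400). I hold there for over 2 s and then draw up.

Call:
move_arm --pt "0 0 0 0 0 0 0" --pt "0 0 0 0 0 0 0" --pt "0 0 0 0 0 0 0" --pt "0 0 0 0 0 0 0" --pt "0 0 0 0 0 0 0"

```text
time_s: 8.17
position: [519.2, -284.8, 57.0]
orientation: [-0.0, 0.169, 0.986, 0.0]
contact_force: [-0.3, -0.2, -0.7]
opening: 0.2
gripper_force: 0.0
```

Call:
move_arm --pt "0 0 0 0 0 0 0" --pt "0 0 0 0 0 0 0" --pt "0 0 0 0 0 0 0" --pt "0 0 0 0 0 0 0" --pt "0 0 0 0 0 0 0"

```text
time_s: 8.58
position: [519.3, -284.9, 57.0]
orientation: [0.0, 0.169, 0.986, 0.0]
contact_force: [0.6, 0.1, -0.0]
opening: -0.2
gripper_force: 0.0
```

Call:
move_arm --pt "0 0 0 0 0 0 0" --pt "0 0 0 0 0 0 0" --pt "0 0 0 0 0 0 0" --pt "0 0 0 0 0 0 0" --pt "0 0 0 0 0 0 0"

```text
time_s: 9.0
position: [519.3, -284.9, 57.0]
orientation: [0.0, 0.169, 0.986, 0.0]
contact_force: [-0.1, 0.4, -0.3]
opening: 0.2
gripper_force: 0.0
```

Call:
move_arm --pt "0 0 0 0 0 0 0" --pt "0 0 0 0 0 0 0" --pt "0 0 0 0 0 0 0" --pt "0 0 0 0 0 0 0" --pt "0 0 0 0 0 0 0"

```text
time_s: 9.42
position: [519.3, -284.9, 57.0]
orientation: [0.0, 0.169, 0.986, 0.0]
contact_force: [-0.1, -0.2, -0.5]
opening: 0.2
gripper_force: 0.0
```

Call:
move_arm --pt "0 0 0 0 0 0 0" --pt "0 0 0 0 0 0 0" --pt "0 0 0 0 0 0 0" --pt "0 0 0 0 0 0 0" --pt "0 0 0 0 0 0 0"

```text
time_s: 9.83
position: [519.3, -284.9, 57.0]
orientation: [0.0, 0.169, 0.986, -0.0]
contact_force: [-0.3, -0.3, -0.3]
opening: -0.1
gripper_force: 0.0
```

Call:
move_arm --pt "0 0 -0.06 0 0 0 0" --pt "0 0 -0.13 0 0 0 0" --pt "0 0 -0.2 0 0 0 0" --pt "0 0 -0.27 0 0 0 0" --pt "0 0 -0.34 0 0 0 0"

```text
time_s: 10.25
position: [518.9, -284.6, 228.6]
orientation: [-0.0, 0.169, 0.986, 0.0]
contact_force: [0.7, -1.2, 0.4]
opening: -0.1
gripper_force: 0.0
```

Call:
move_arm --pt "0 0 -0.06 0 0 0 0" --pt "0 0 -0.1 0 0 0 0" --pt "0 0 -0.1 0 0 0 0" --pt "0 0 -0.1 0 0 0 0" --pt "0 0 -0.1 0 0 0 0"

```text
time_s: 10.67
position: [518.8, -284.5, 276.1]
orientation: [-0.001, 0.169, 0.986, 0.0]
contact_force: [0.5, 0.8, -0.1]
opening: -0.2
gripper_force: 0.0
```

```bash
python3 to.py; python3 -c "
from h import *
c=read_camera('side');cv2.imwrite('pics/e.png',c['pixels'][:,:,::-1])"
```

```text
10.6667 [ 518.8 -284.5  276.1] [ 0.5  0.8 -0.1] -0.16186507038075565
```

View pics/e.png

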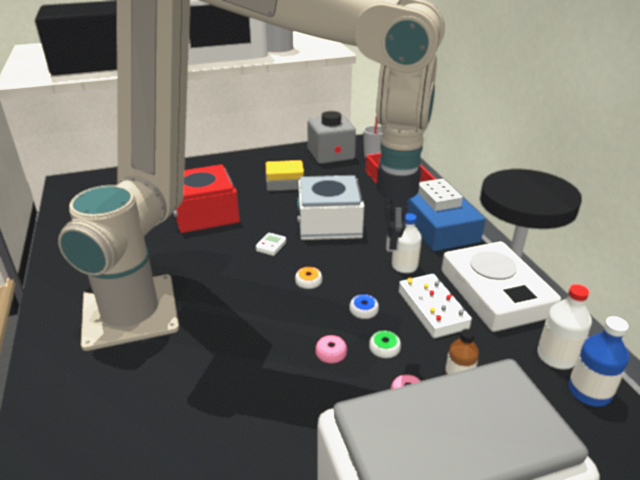

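The lid is shut at (331,195), the bystanders have not moved, and the hand is high and clear at (397,235). I hand in.

```bash
python3 -c "
from rig import hand_in
print(hand_in())"
```

```text
the job is handed in; nothing more can be done
None
```

I pushed the lid fully shut, held the fingertips about 18 mm above the green switch for over two seconds without touching it, drew the hand 256 mm above it, and handed the job in; no verdict came back.

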